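# Close the lid of the filled watch case

### The arm

A 7-joint arm with a two-finger parallel gripper is mounted at the origin on the work surface. World frame = base frame: x ahead of the robot, y to its left, z up, the work surface at z = 0. Lengths are in m, angles in rad, forces in N, time in s.
With the tool pointing down it reaches from about 0.425 to 0.925 m from the base axis. Payload 6.8 kg.
Tool frame: the origin (TCP) lies at the very end of the fingers, on their centre line; the grasp point (between the pads) lies 19 mm behind it (r.grip_depth is the distance from the TCP to the grasp point, in m); z points along the fingers, y is the direction in which the jaws open and shut (so a half turn about z gives the same grasp; the last joint's range is limited). The gripper opens to 85 mm and grips with 20 to 120 N. Pads are 22 mm wide; open, the fingers measure 114 mm over their backs; the gripper's body (76 mm by 85 mm) begins 54 mm behind the grasp point. The pads swing forward as they close: fully open they stand 13 mm farther back than shut.
Start: joints at [-1.334, 0.477, 0.022, 1.555, -0.011, 1.109, -0.083], TCP at [0.228, 0.635, 0.231] pointing down, gripper open.
Joint ranges: [-2.96, 2.96], [-0.34, 2.1], [-1.41, 1.46], [0.24, 2.44], [-1.37, 4.51], [0.17, 1.92], [-2.96, 2.96]. Speed limits (rad/s): [2.39, 2.39, 3.14, 3.14, 3.14, 3.14, 3.14].

### API

Orientations are given as a rotation vector (axis times angle).
In Python, from bench import status, eyes, workorder, spotter, r gives the robot as it stands.
- The arm moves only by the tool drive_tool, never from a script. Its argument "commands" is a list of rows, each an object of numbers: "rx", "ry", "rz": the turn, a rotation vector about the world's x, y, z normalised to -1 to 1, where 1 is 8 degrees; "tx", "ty", "tz": the shift along the world's x, y, z normalised to -1 to 1, where 1 is 20 mm; "grip": the closure, from -1 (fully open) to 1 (shut). A call has 1 to 10 rows; each row shifts and turns the commanded pose from where the row before left it; what a row does not reach is not made up. A row lasts 1/8 s, in which the tool goes at most 62.5 mm and 10.7 degrees, less where a joint would pass 70% of its speed; a pose out of reach is approached as far as the arm can. A call with a number of a shift or a turn outside -1 to 1 is refused whole. A call with a gripper value outside its range is refused whole. The fingers move at their own pace and stop on an object; "grip_force" is the grip in N (left out, the last holds). Time passes only in rows, so rows that do not move let the fingers close. It gives the time, the measured TCP pose, the force and the opening at its end, in the units of the state.
- status.get_obs(): the state, without advancing time (a new reading comes with each control period).
- eyes.grab_frame(name): name is "side" or "top"; returns a dict with "frame" (384x512x3 uint8, blue, green, red), "range_z" (384x512 float32, m along the optical axis (not along the pixel's ray), 0 where there is no reading), "fx", "fy", "cx", "cy" (pixels), "dist_coeffs" ([k1, k2, p1, p2, k3] as OpenCV has them; the pictures are not rectified), "T" (4x4, takes a point from camera to world coordinates). Camera axes: x right, y down, z forward; pixel columns grow to the right and rows downward; lengths in m; the calibration is good to about 2 mm. A picture is of the moment at which its call begins.
- workorder.hand_in(): hands the job in, once; it reports no verdict.
Trained networks look in the newest picture that a camera, given by its name, has taken for a name from the list of things; names that differ only in an ending like _2 or _b are one class to them, and where a whole thing is asked for, a point or a joint stands for the part that bears it (a point fixed in the world has none). Each returns a list of dicts, best first, with "confidence" (0 to 1); they miss things now and then, are a little off and sometimes report something else, mostly with a low value. They report only what shows in the picture. A call takes as long as a camera call.
- spotter.boxes_of(camera, target): "position" ([column, row] as shares, 0 to 1, of the picture: columns of its width, rows of its height, amid what is visible of it).
- spotter.masks_of(camera, target): "mask" (384x512 bool, what is visible of it) and "position" ([column, row] as shares, 0 to 1, of the picture: columns of its width, rows of its height, amid what is visible of it).
The state is a dict: "clock": time; "joints": joint angles; "qvel": joint speeds; "tau": joint torques, N m; "tcp_pos": TCP position; "orientation": TCP orientation; "contact_force": force on the tool from outside, world axes, zero at the start; "moment": the same for the moment, N m; "grip_width": finger opening in m.
Only numpy, scipy, OpenCV 4.12 (cv2) and the standard library are available. Lean on these libraries where they do the work, as an engineer would, in place of code of your own. Each camera call takes 0.05 s, during which the arm holds its last target.

### The job

Two glazed watch display cases stand open on the shop counter, one holding three watches and the other empty. Close the lid of the case with the watches fully, pushing it down slowly so that it does not slam. Leave the empty case's lid standing open.

Things in the scene. Friction and masses are not known exactly. Their poses are not given: they have to be found in the camera images.
- watch_case: The fixed aluminium case holding three watches (all below its rim): 200 mm front to back (x) x 260 wide (y) x 70 high; origin at the centre of its underside, on a dark plinth 5 to 65 mm high. Its x axis points to its back, roughly away from the robot, z up. Its lid is hinged along the top of the back long side, so the free edge comes down towards the robot.
- watch_lid (a joint): Opening angle of its lid: 0 = shut, level on the rim (hard stop); starts at 1.0 to 1.3 rad. Glass in an aluminium frame, 45 mm rail along the free edge, no handle, 0.45 to 0.75 kg. A stiff friction hinge holds it wherever it is left; 1 to 7 N square on that rail's outer face moves it down. Over 1 rad/s in the last 0.3 rad is a slam.
- watch_lid_hinge (a point): Middle of the hinge line, on the lid's underside, 70 mm above the case's underside. Axes turn with the lid: x from free edge to hinge, y along the hinge, z out of the outer face (up when shut; up and away from the robot when open: the face to push, from behind and above). Lid plate: x -200 to 0, y -130 to 130, z 0 to 15 mm (outer face).
- empty_lid (a joint): Opening angle of the lid of the other, empty case (same size and make, on its own plinth, beside the first, on either side): 0 = shut; starts at 1.0 to 1.3 rad and is to be left open. Its free edge stands up to 335 mm above the counter: pass over or round it.

How it is judged:
By the outcome, as a careful person would: the job done as asked, in the order asked, and still so for the second after the job is handed in, with the robot touching nothing.
It also fails if it takes over 40 s, if anything falls off the work surface, if the arm or the gripper's body presses on something with over 40 N, if the wrist force passes 120 N, or if a joint passes its speed limit or range.

## Working session

There is one attempt and no reset: what is moved stays moved. The work goes in short steps, Python scripts to look and compute and a tool call to move; the robot and the scene stay as the last step left them, time stands still between calls to the robot, and variables do not carry over. Pictures are saved under pics/ and viewed, and the job is handed in when it is done.

Besides the shell and the picture viewer there is one more tool, called after "Request:" in YAML: its name, and indented under it one key for each argument. drive_tool: Moves the arm, as the interface text tells. Scaled input: -1 to 1 covers 20 mm each way for a shift and 8 degrees each way for a turn. Its arguments: {"type":"object","properties":{"commands":{"type":"array","items":{"type":"object","properties":{"rx":{"type":"number"},"ry":{"type":"number"},"rz":{"type":"number"},"tx":{"type":"number"},"ty":{"type":"number"},"tz":{"type":"number"},"grip":{"type":"number"}}}},"grip_force":{"type":"number"}},"required":["commands"]}

```bash
ls; mkdir -p pics; python3 - <<'E'
from bench import status, eyes, workorder, spotter, r
import cv2,pickle
print(status.get_obs())
for n in ("side","top"):
    f=eyes.grab_frame(n); cv2.imwrite(f"pics/{n}0.png",f["frame"]); 
    ms={}
    for t in ("watch_case","watch_lid","empty_lid"):
        m=spotter.masks_of(n,t); ms[t]=m
        print(n,t,[(x["confidence"],x["position"],x["mask"].sum()) for x in m])
    pickle.dump((f,ms),open(f"{n}0.pkl","wb"))
    print(f["T"],f["fx"],f["dist_coeffs"])
E
```

```text
pics
{'clock': 0.0, 'joints': array([-1.33408316,  0.47781984,  0.0222917 ,  1.55646538, -0.01147943,
        1.10933017, -0.08309072]), 'qvel': array([-1.48951461e-03,  5.94805865e-05,  2.15246970e-04, -6.69440544e-04,
       -4.85500176e-04, -2.25082193e-04, -1.33844164e-03]), 'tau': array([ 6.27164500e-04, -5.96463668e+01,  1.60892006e+00, -2.81177455e+01,
        1.25754270e-02,  9.45061678e-03, -6.17493470e-06]), 'tcp_pos': array([0.22795034, 0.63469476, 0.2303057 ]), 'orientation': array([-5.38791746e-01, -3.09485368e+00,  2.96203540e-03]), 'contact_force': array([-0.40791169, -0.29796244, -0.67208908]), 'moment': array([-0.02318035, -0.03597344, -0.02088294]), 'grip_width': 0.08526734703891516}
side watch_case [(0.86, [0.5264, 0.276], np.int64(14567))]
side watch_lid [(0.86, [0.4809, 0.1922], np.int64(5235))]
side empty_lid [(0.71, [0.4846, 0.8232], np.int64(9651))]
[[-0.99581479  0.08761353 -0.02601472  0.62949541]
 [ 0.09102694  0.92529397 -0.36816459  0.25753403]
 [-0.00818494 -0.36899179 -0.92939661  0.79657406]
 [ 0.          0.          0.          1.        ]] 412.53982626336426 [-0.12899966  0.          0.          0.          0.        ]
top watch_case [(0.71, [0.6734, 0.5964], np.int64(10327))]
top watch_lid [(0.91, [0.7012, 0.5315], np.int64(3963))]
top empty_lid [(0.98, [0.2984, 0.4531], np.int64(5176))]
[[ 0.02581379 -0.99734106  0.06815032  0.52318898]
 [-0.99922575 -0.02776718 -0.02787279  0.01541451]
 [ 0.02969102 -0.06737805 -0.99728564  1.26253404]
 [ 0.          0.          0.          1.        ]] 494.97869185361776 [-0.21284997  0.          0.          0.          0.        ]
```

View pics/side0.png

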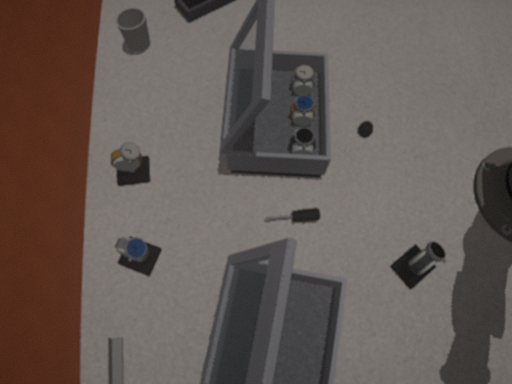

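View pics/top0.png

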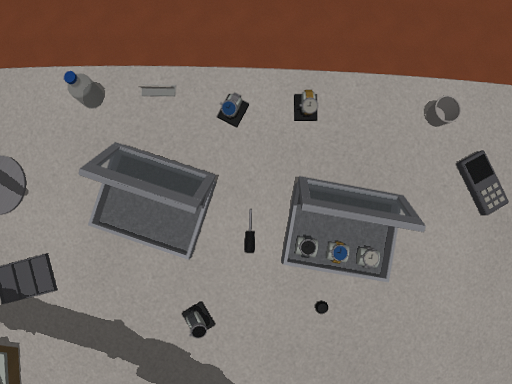

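```bash
cat > h.py <<'E'
import numpy as np,cv2,pickle
def world(f):
    K=np.array([[f["fx"],0,f["cx"]],[0,f["fy"],f["cy"]],[0,0,1]])
    v,u=np.mgrid[0:384,0:512]
    p=cv2.undistortPoints(np.stack([u.ravel(),v.ravel()],1).astype(float)[:,None],K,np.array(f["dist_coeffs"]))[:,0]
    z=f["range_z"].ravel()
    c=np.c_[p*z[:,None],z]
    w=c@f["T"][:3,:3].T+f["T"][:3,3]
    w[z==0]=np.nan
    return w.reshape(384,512,3)
E
python3 - <<'E'
from h import *
for n in ("side","top"):
    f,ms=pickle.load(open(f"{n}0.pkl","rb"))
    w=world(f)
    for t in ms:
        p=w[ms[t][0]["mask"]]
        print(n,t,np.isfinite(p[:,0]).sum(),np.nanpercentile(p,[1,5,50,95,99],axis=0).round(3).tolist())
    im=f["frame"].copy()
    for t,c in zip(ms,((0,0,255),(0,255,0),(255,0,0))):
        m=ms[t][0]["mask"]; im[m]=im[m]//2+np.array(c,np.uint8)//2
    cv2.imwrite(f"pics/{n}0m.png",im)
E
```

```text
side watch_case 14509 [[0.417, -0.349, 0.005], [0.432, -0.342, 0.035], [0.546, -0.193, 0.088], [0.628, -0.093, 0.28], [0.642, -0.083, 0.283]]
side watch_lid 5215 [[0.544, -0.354, 0.104], [0.553, -0.343, 0.115], [0.589, -0.203, 0.208], [0.636, -0.104, 0.282], [0.647, -0.101, 0.284]]
side empty_lid 9611 [[0.563, 0.098, 0.092], [0.575, 0.112, 0.102], [0.624, 0.202, 0.195], [0.686, 0.283, 0.263], [0.701, 0.29, 0.264]]
top watch_case 10301 [[0.416, -0.354, 0.005], [0.431, -0.341, 0.035], [0.534, -0.22, 0.091], [0.622, -0.103, 0.282], [0.64, -0.087, 0.285]]
top watch_lid 3954 [[0.533, -0.357, 0.041], [0.542, -0.346, 0.114], [0.584, -0.228, 0.213], [0.634, -0.112, 0.284], [0.646, -0.102, 0.287]]
top empty_lid 5149 [[0.561, 0.097, 0.027], [0.575, 0.112, 0.101], [0.633, 0.224, 0.192], [0.696, 0.337, 0.265], [0.714, 0.352, 0.267]]
```

View pics/top0m.png

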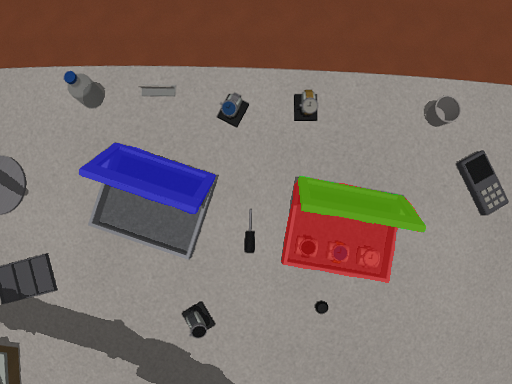

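View pics/side0m.png

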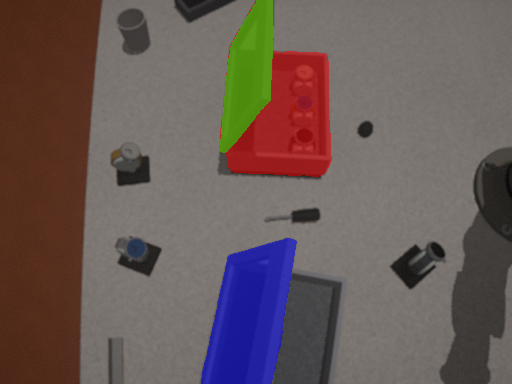

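```bash
python3 - <<'E'
from h import *
rng=np.random.default_rng(0)
def plane(P,tol=.002):
    best=None
    for _ in range(800):
        a=P[rng.choice(len(P),3,False)]
        n=np.cross(a[1]-a[0],a[2]-a[0]);l=np.linalg.norm(n)
        if l<1e-7: continue
        n/=l; i=abs((P-a[0])@n)<tol
        if best is None or i.sum()>best.sum(): best=i
    Q=P[best];c=Q.mean(0);n=np.linalg.svd(Q-c,full_matrices=False)[2][2]
    return (n if n[2]>0 else -n),c,best
for n in ("side","top"):
    f,ms=pickle.load(open(f"{n}0.pkl","rb")); w=world(f)
    for t in ("watch_lid","empty_lid"):
        P=w[ms[t][0]["mask"]];P=P[np.isfinite(P[:,0])]
        for k in range(3):
            nn,c,b=plane(P)
            Q=P[b]; ax=np.cross([0,0,1],nn);ax/=np.linalg.norm(ax)
            s=np.cross(nn,ax)
            print(n,t,"n",nn.round(3),"c",c.round(3),b.sum(),"angle",np.arccos(nn[2]).round(3),"yaw",np.arctan2(nn[1],nn[0]).round(3),
             "along",np.percentile(Q@ax,[.5,99.5]).round(3),"slope",np.percentile(Q@s,[.5,99.5]).round(3))
            P=P[~b]
            if len(P)<300: break
    # rim of watch case
    P=w[ms["watch_case"][0]["mask"]];P=P[np.isfinite(P[:,0])]
    h,e=np.histogram(P[:,2],bins=np.arange(0,.15,.004)); print([(round(a,3),int(b)) for a,b in zip(e,h)])
    h=P[(P[:,2]>.128)&(P[:,2]<.142)]
    m=(w[...,2]>.05)&(w[...,2]<.16)
E
```

```text
side watch_lid n [ 0.924 -0.143  0.354] c [ 0.591 -0.218  0.207] 2659 angle 1.209 yaw -0.153 along [-0.253 -0.01 ] slope [-0.123  0.059]
side watch_lid n [ 0.892 -0.132  0.433] c [ 0.596 -0.215  0.192] 1443 angle 1.123 yaw -0.147 along [-0.267 -0.014] slope [-0.195  0.004]
side watch_lid n [ 0.898 -0.134  0.42 ] c [ 0.584 -0.197  0.231] 545 angle 1.138 yaw -0.148 along [-0.271 -0.013] slope [-0.147  0.014]
side empty_lid n [ 0.87  -0.25   0.425] c [0.628 0.204 0.194] 5620 angle 1.131 yaw -0.28 along [0.265 0.465] slope [-0.158  0.022]
side empty_lid n [ 0.832 -0.243  0.498] c [0.633 0.192 0.176] 2209 angle 1.049 yaw -0.284 along [0.267 0.477] slope [-0.223 -0.024]
side empty_lid n [ 0.856 -0.222  0.466] c [0.629 0.187 0.184] 866 angle 1.086 yaw -0.254 along [0.248 0.457] slope [-0.193 -0.007]
[(np.float64(0.0), 68), (np.float64(0.004), 65), (np.float64(0.008), 68), (np.float64(0.012), 32), (np.float64(0.016), 1), (np.float64(0.02), 4), (np.float64(0.024), 76), (np.float64(0.028), 73), (np.float64(0.032), 1110), (np.float64(0.036), 2579), (np.float64(0.04), 164), (np.float64(0.044), 1
[... 1658 characters left out ...]
float64(0.036), 2187), (np.float64(0.04), 867), (np.float64(0.044), 82), (np.float64(0.048), 56), (np.float64(0.052), 53), (np.float64(0.056), 69), (np.float64(0.06), 84), (np.float64(0.064), 135), (np.float64(0.068), 137), (np.float64(0.072), 178), (np.float64(0.076), 164), (np.float64(0.08), 101), (np.float64(0.084), 78), (np.float64(0.088), 371), (np.float64(0.092), 767), (np.float64(0.096), 290), (np.float64(0.1), 16), (np.float64(0.104), 52), (np.float64(0.108), 46), (np.float64(0.112), 88), (np.float64(0.116), 220), (np.float64(0.12), 92), (np.float64(0.124), 56), (np.float64(0.128), 59), (np.float64(0.132), 61), (np.float64(0.136), 49), (np.float64(0.14), 53), (np.float64(0.144), 55)]
```

```bash
python3 - <<'E'
from h import *
import matplotlib
E
python3 - <<'E'
from h import *
yaw=-0.148; ex=np.array([np.cos(yaw),np.sin(yaw)]); ey=np.array([-np.sin(yaw),np.cos(yaw)])
for n in ("side","top"):
    f,ms=pickle.load(open(f"{n}0.pkl","rb")); w=world(f)
    P=w[ms["watch_case"][0]["mask"]];P=P[np.isfinite(P[:,0])]
    R=P[(P[:,2]>.088)&(P[:,2]<.097)]
    rect=cv2.minAreaRect(R[:,:2].astype(np.float32)*1000);print(n,"rim z",np.median(R[:,2]),rect)
    print("case frame x",np.percentile(R[:,:2]@ex,[.5,2,98,99.5]).round(3),"y",np.percentile(R[:,:2]@ey,[.5,2,98,99.5]).round(3))
    P=w[ms["watch_lid"][0]["mask"]];P=P[np.isfinite(P[:,0])]
    X=P[:,:2]@ex;Y=P[:,:2]@ey;Z=P[:,2]
    print("lid Y",np.percentile(Y,[.5,2,98,99.5]).round(3))
    im=np.full((500,400,3),255,np.uint8)
    for x,y,z in zip(X,Y,Z):
        a=int((x-.5)*2000);b=int(480-z*1600)
        c=(0,0,255) if abs(y+.137)<.09 else (0,150,0)
        if 0<=a<400 and 0<=b<500: im[b,a]=c
    for g in range(0,5): cv2.putText(im,f"{.5+g*.04:.2f}",(g*80,495),0,.4,0); cv2.line(im,(g*80,0),(g*80,480),(200,200,200),1)
    cv2.imwrite(f"pics/prof_{n}.png",im)
a,b=[cv2.imread(f"pics/prof_{n}.png") for n in("side","top")]
cv2.imwrite("pics/prof.png",np.hstack([a,b]))
E
```

```text
side rim z 0.09234977566542968 ((521.4325561523438, -224.33953857421875), (263.9602355957031, 200.0918731689453), 80.56748962402344)
case frame x [0.45  0.451 0.636 0.647] y [-0.274 -0.272 -0.014 -0.013]
lid Y [-0.267 -0.258 -0.014 -0.013]
top rim z 0.09346631981013775 ((520.9124145507812, -221.046630859375), (261.390380859375, 197.1625213623047), 80.8240737915039)
case frame x [0.45  0.451 0.618 0.636] y [-0.271 -0.27  -0.013 -0.012]
lid Y [-0.271 -0.266 -0.014 -0.012]Traceback (most recent call last):
  File "<stdin>", line 2, in <module>
ModuleNotFoundError: No module named 'matplotlib'
```

View pics/prof.png

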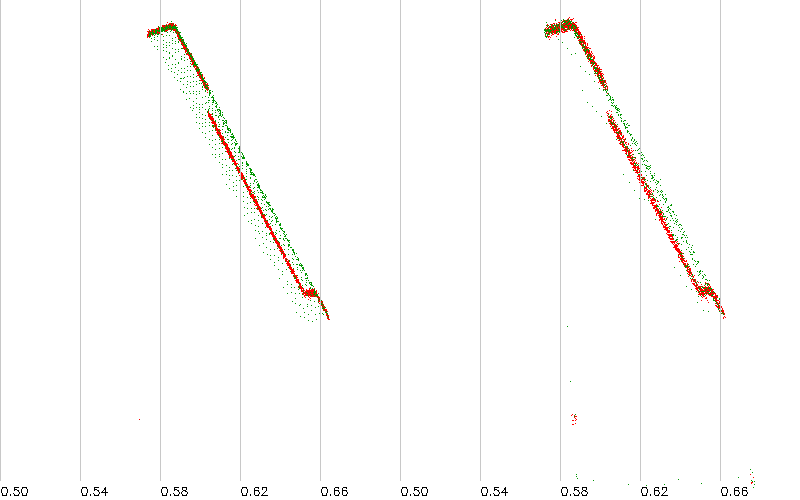

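Request:
drive_tool:
  commands:
    - {"tz": 1,"rz": 0.18,"grip": 1}
    - {"tz": 1,"rz": 0.18,"grip": 1}
    - {"tz": 1,"rz": 0.18,"grip": 1}
    - {"tz": 1,"rz": 0.18,"grip": 1}
    - {"tz": 1,"rz": 0.18,"grip": 1}
    - {"tz": 1,"rz": 0.18,"grip": 1}
    - {"tz": 1,"rz": 0.18,"grip": 1}
    - {"tz": 1,"rz": 0.18,"grip": 1}
    - {"tx": 0.8,"ty": -0.8,"grip": 1}
    - {"tx": 1,"ty": -1,"grip": 1}

```text
validation failed for argument at $.co...
```

Request:
drive_tool:
  commands:
    - {"tx": 1,"ty": -1,"grip": 1}
    - {"tx": 1,"ty": -1,"grip": 1}
    - {"tx": 1,"ty": -1,"grip": 1}
    - {"tx": 1,"ty": -1,"grip": 1}
    - {"tx": 1,"ty": -1,"grip": 1}
    - {"tx": 1,"ty": -1,"grip": 1}
    - {"tx": 1,"ty": -1,"grip": 1}
    - {"tx": 1,"ty": -1,"grip": 1}
    - {"tx": 1,"ty": -1,"grip": 1}
    - {"tx": 1,"ty": -1,"grip": 1}

```text
validation failed for argument at $.co...
```

Request:
drive_tool:
  commands:
    - {"tx": 0,"ty": 0,"tz": 1,"rx": 0,"ry": 0,"rz": 0.18,"grip": 1}
    - {"tx": 0,"ty": 0,"tz": 1,"rx": 0,"ry": 0,"rz": 0.18,"grip": 1}

```text
clock: 0.65
tcp_pos: [0.2281, 0.6351, 0.2716]
orientation: [-0.46, -3.108, 0.001]
contact_force: [0.3, 0.2, 0.1]
grip_width: 0.0519
```

Request:
drive_tool:
  commands:
    - {"tx": 0,"ty": 0,"tz": 1,"rx": 0,"ry": 0,"rz": 0.18,"grip": 1}
    - {"tx": 0,"ty": 0,"tz": 1,"rx": 0,"ry": 0,"rz": 0.18,"grip": 1}
    - {"tx": 0,"ty": 0,"tz": 1,"rx": 0,"ry": 0,"rz": 0.18,"grip": 1}
    - {"tx": 0,"ty": 0,"tz": 1,"rx": 0,"ry": 0,"rz": 0.18,"grip": 1}
    - {"tx": 0,"ty": 0,"tz": 1,"rx": 0,"ry": 0,"rz": 0.18,"grip": 1}
    - {"tx": 0,"ty": 0,"tz": 1,"rx": 0,"ry": 0,"rz": 0.18,"grip": 1}
    - {"tx": 0.8,"ty": -0.8,"tz": 0,"rx": 0,"ry": 0,"rz": 0,"grip": 1}
    - {"tx": 1,"ty": -1,"tz": 0,"rx": 0,"ry": 0,"rz": 0,"grip": 1}
    - {"tx": 1,"ty": -1,"tz": 0,"rx": 0,"ry": 0,"rz": 0,"grip": 1}
    - {"tx": 1,"ty": -1,"tz": 0,"rx": 0,"ry": 0,"rz": 0,"grip": 1}

```text
clock: 1.9
tcp_pos: [0.3062, 0.5567, 0.39]
orientation: [0.229, 3.133, -0.003]
contact_force: [0.1, 1.0, -0.5]
grip_width: -0.0001
```

Request:
drive_tool:
  commands:
    - {"tx": 1,"ty": -1,"tz": 0,"rx": 0,"ry": 0,"rz": 0,"grip": 1}
    - {"tx": 1,"ty": -1,"tz": 0,"rx": 0,"ry": 0,"rz": 0,"grip": 1}
    - {"tx": 1,"ty": -1,"tz": 0,"rx": 0,"ry": 0,"rz": 0,"grip": 1}
    - {"tx": 1,"ty": -1,"tz": 0,"rx": 0,"ry": 0,"rz": 0,"grip": 1}
    - {"tx": 1,"ty": -1,"tz": 0,"rx": 0,"ry": 0,"rz": 0,"grip": 1}
    - {"tx": 1,"ty": -1,"tz": 0,"rx": 0,"ry": 0,"rz": 0,"grip": 1}
    - {"tx": 1,"ty": -1,"tz": 0,"rx": 0,"ry": 0,"rz": 0,"grip": 1}
    - {"tx": 1,"ty": -1,"tz": 0,"rx": 0,"ry": 0,"rz": 0,"grip": 1}
    - {"tx": 1,"ty": -1,"tz": 0,"rx": 0,"ry": 0,"rz": 0,"grip": 1}
    - {"tx": 1,"ty": -1,"tz": 0,"rx": 0,"ry": 0,"rz": 0,"grip": 1}

```text
clock: 3.15
tcp_pos: [0.5051, 0.3563, 0.3901]
orientation: [-0.229, -3.132, 0.002]
contact_force: [0.7, 1.1, 0.0]
grip_width: -0.0003
```

Request:
drive_tool:
  commands:
    - {"tx": 0.5,"ty": -1,"tz": 0,"rx": 0,"ry": 0,"rz": 0,"grip": 1}
    - {"tx": 0.5,"ty": -1,"tz": 0,"rx": 0,"ry": 0,"rz": 0,"grip": 1}
    - {"tx": 0.5,"ty": -1,"tz": 0,"rx": 0,"ry": 0,"rz": 0,"grip": 1}
    - {"tx": 0.5,"ty": -1,"tz": 0,"rx": 0,"ry": 0,"rz": 0,"grip": 1}
    - {"tx": 0.5,"ty": -1,"tz": 0,"rx": 0,"ry": 0,"rz": 0,"grip": 1}
    - {"tx": 0.5,"ty": -1,"tz": 0,"rx": 0,"ry": 0,"rz": 0,"grip": 1}
    - {"tx": 0.5,"ty": -1,"tz": 0,"rx": 0,"ry": 0,"rz": 0,"grip": 1}
    - {"tx": 0.5,"ty": -1,"tz": 0,"rx": 0,"ry": 0,"rz": 0,"grip": 1}
    - {"tx": 0.5,"ty": -1,"tz": 0,"rx": 0,"ry": 0,"rz": 0,"grip": 1}
    - {"tx": 0.5,"ty": -1,"tz": 0,"rx": 0,"ry": 0,"rz": 0,"grip": 1}

```text
clock: 4.4
tcp_pos: [0.6038, 0.1574, 0.3907]
orientation: [-0.227, -3.132, 0.0]
contact_force: [0.6, -0.8, -0.0]
grip_width: -0.0001
```

Request:
drive_tool:
  commands:
    - {"tx": 0.5,"ty": -1,"tz": 0,"rx": 0,"ry": 0,"rz": 0,"grip": 1}
    - {"tx": 0,"ty": -1,"tz": 0,"rx": 0,"ry": 0,"rz": 0,"grip": 1}
    - {"tx": 0,"ty": -1,"tz": 0,"rx": 0,"ry": 0,"rz": 0,"grip": 1}
    - {"tx": 0,"ty": -1,"tz": 0,"rx": 0,"ry": 0,"rz": 0,"grip": 1}
    - {"tx": 0,"ty": -1,"tz": 0,"rx": 0,"ry": 0,"rz": 0,"grip": 1}
    - {"tx": 0,"ty": -1,"tz": 0,"rx": 0,"ry": 0,"rz": 0,"grip": 1}
    - {"tx": 0,"ty": -1,"tz": 0,"rx": 0,"ry": 0,"rz": 0,"grip": 1}
    - {"tx": 0,"ty": -1,"tz": 0,"rx": 0,"ry": 0,"rz": 0,"grip": 1}
    - {"tx": 0,"ty": -1,"tz": 0,"rx": 0,"ry": 0,"rz": 0,"grip": 1}
    - {"tx": 0,"ty": -1,"tz": 0,"rx": 0,"ry": 0,"rz": 0,"grip": 1}

```text
clock: 5.65
tcp_pos: [0.6141, -0.0421, 0.3913]
orientation: [-0.226, -3.133, -0.0]
contact_force: [-0.2, -0.2, 0.4]
grip_width: 0.0001
```

Request:
drive_tool:
  commands:
    - {"tx": 0,"ty": -1,"tz": 0,"rx": 0,"ry": 0,"rz": 0,"grip": 1}
    - {"tx": 0,"ty": -1,"tz": 0,"rx": 0,"ry": 0,"rz": 0,"grip": 1}
    - {"tx": 0,"ty": -1,"tz": 0,"rx": 0,"ry": 0,"rz": 0,"grip": 1}
    - {"tx": 0,"ty": -1,"tz": 0,"rx": 0,"ry": 0,"rz": 0,"grip": 1}
    - {"tx": 0,"ty": -1,"tz": 0,"rx": 0,"ry": 0,"rz": 0,"grip": 1}
    - {"tx": 0,"ty": -1,"tz": 0,"rx": 0,"ry": 0,"rz": 0,"grip": 1}
    - {"tx": 0,"ty": -1,"tz": 0,"rx": 0,"ry": 0,"rz": 0,"grip": 1}
    - {"tx": 0,"ty": -1,"tz": 0,"rx": 0,"ry": 0,"rz": 0,"grip": 1}
    - {"tx": 0,"ty": -1,"tz": 0,"rx": 0,"ry": 0,"rz": 0,"grip": 1}
    - {"tx": 0,"ty": -0.6,"tz": 0,"rx": 0,"ry": 0,"rz": 0,"grip": 1}

```text
clock: 6.9
tcp_pos: [0.6139, -0.2345, 0.3913]
orientation: [-0.228, -3.133, 0.001]
contact_force: [-0.2, 0.2, 0.1]
grip_width: -0.0002
```

Request:
drive_tool:
  commands:
    - {"tx": 0,"ty": 0,"tz": -1,"rx": 0,"ry": 0,"rz": 0,"grip": 1}
    - {"tx": 0,"ty": 0,"tz": -1,"rx": 0,"ry": 0,"rz": 0,"grip": 1}
    - {"tx": 0,"ty": 0,"tz": -1,"rx": 0,"ry": 0,"rz": 0,"grip": 1}
    - {"tx": 0,"ty": 0,"tz": -1,"rx": 0,"ry": 0,"rz": 0,"grip": 1}
    - {"tx": 0,"ty": 0,"tz": -1,"rx": 0,"ry": 0,"rz": 0,"grip": 1}
    - {"tx": 0,"ty": 0,"tz": -0.9,"rx": 0,"ry": 0,"rz": 0,"grip": 1}
    - {"tx": 0,"ty": 0,"tz": -0.3,"rx": 0,"ry": 0,"rz": 0,"grip": 1}

```text
clock: 7.78
tcp_pos: [0.6137, -0.2324, 0.266]
orientation: [-0.225, -3.132, -0.001]
contact_force: [0.9, -0.5, 0.9]
grip_width: 0.0002
```

```bash
python3 - <<'E'
from bench import status, eyes
import cv2,numpy as np
fs=[eyes.grab_frame(n) for n in("side",)]
cv2.imwrite("pics/s1.png",fs[0]["frame"])
print(status.get_obs()["tcp_pos"])
E
python3 - <<'E'
import numpy as np
yaw=-.148
ex=np.array([np.cos(yaw),np.sin(yaw)]);ey=np.array([-np.sin(yaw),np.cos(yaw)])
for a in [1.175,1.0,.85,.7,.55,.4,.3,.2,.1,.05,0]:
    x=.650-.183*np.cos(a)+.015*np.sin(a)+.011; z=.0925+.183*np.sin(a)+.015*np.cos(a)
    print(a,(x*ex-.143*ey).round(4),round(z,4))
E
```

```text
[ 0.61374026 -0.23247885  0.26589489]
1.175 [ 0.5766 -0.2305] 0.2671
1.0 [ 0.5474 -0.2262] 0.2546
0.85 [ 0.5244 -0.2228] 0.2399
0.7 [ 0.5038 -0.2197] 0.2219
0.55 [ 0.4861 -0.2171] 0.2009
0.4 [ 0.4718 -0.2149] 0.1776
0.3 [ 0.4642 -0.2138] 0.1609
0.2 [ 0.4582 -0.2129] 0.1436
0.1 [ 0.4541 -0.2123] 0.1257
0.05 [ 0.4527 -0.2121] 0.1166
0 [ 0.4517 -0.2119] 0.1075
```

View pics/s1.png

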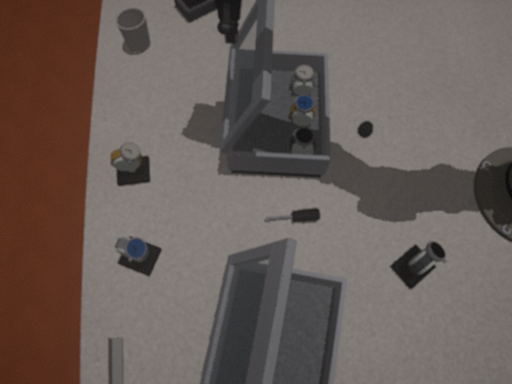

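The gripper (around pixel 230,20) is behind the watch case's lid (free edge along column ~265), and nothing is touching it. I'll move in to contact.

Request:
drive_tool:
  commands:
    - {"tx": -0.4,"ty": 0.06,"tz": 0,"rx": 0,"ry": 0,"rz": 0,"grip": 1}
    - {"tx": -0.4,"ty": 0.06,"tz": 0,"rx": 0,"ry": 0,"rz": 0,"grip": 1}
    - {"tx": -0.4,"ty": 0.06,"tz": 0,"rx": 0,"ry": 0,"rz": 0,"grip": 1}
    - {"tx": -0.4,"ty": 0.06,"tz": 0,"rx": 0,"ry": 0,"rz": 0,"grip": 1}
    - {"tx": -0.3,"ty": 0.05,"tz": -0.05,"rx": 0,"ry": 0,"rz": 0,"grip": 1}
    - {"tx": -0.3,"ty": 0.05,"tz": -0.1,"rx": 0,"ry": 0,"rz": 0,"grip": 1}

```text
clock: 8.57
tcp_pos: [0.5712, -0.2262, 0.2651]
orientation: [0.225, 3.13, -0.001]
contact_force: [4.5, -2.1, 0.7]
grip_width: -0.0003
```

Request:
drive_tool:
  commands:
    - {"tx": -0.4,"ty": 0,"tz": -0.17,"rx": 0,"ry": 0,"rz": 0,"grip": 1}
    - {"tx": -0.4,"ty": 0,"tz": -0.17,"rx": 0,"ry": 0,"rz": 0,"grip": 1}
    - {"tx": -0.4,"ty": 0,"tz": -0.18,"rx": 0,"ry": 0,"rz": 0,"grip": 1}
    - {"tx": -0.38,"ty": 0.06,"tz": -0.24,"rx": 0,"ry": 0,"rz": 0,"grip": 1}
    - {"tx": -0.38,"ty": 0.06,"tz": -0.24,"rx": 0,"ry": 0,"rz": 0,"grip": 1}
    - {"tx": -0.38,"ty": 0.06,"tz": -0.25,"rx": 0,"ry": 0,"rz": 0,"grip": 1}

```text
clock: 9.32
tcp_pos: [0.5228, -0.2224, 0.2388]
orientation: [-0.226, -3.133, 0.0]
contact_force: [3.7, 0.1, 0.9]
grip_width: -0.0002
```

Request:
drive_tool:
  commands:
    - {"tx": -0.32,"ty": 0.05,"tz": -0.29,"rx": 0,"ry": 0,"rz": 0,"grip": 1}
    - {"tx": -0.32,"ty": 0.05,"tz": -0.29,"rx": 0,"ry": 0,"rz": 0,"grip": 1}
    - {"tx": -0.32,"ty": 0.05,"tz": -0.29,"rx": 0,"ry": 0,"rz": 0,"grip": 1}
    - {"tx": -0.29,"ty": 0.04,"tz": -0.35,"rx": 0,"ry": 0,"rz": 0,"grip": 1}
    - {"tx": -0.29,"ty": 0.04,"tz": -0.35,"rx": 0,"ry": 0,"rz": 0,"grip": 1}
    - {"tx": -0.29,"ty": 0.04,"tz": -0.35,"rx": 0,"ry": 0,"rz": 0,"grip": 1}

```text
clock: 10.07
tcp_pos: [0.4863, -0.217, 0.2003]
orientation: [-0.226, -3.133, 0.0]
contact_force: [1.5, -0.4, 1.5]
grip_width: 0.0001
```

```bash
python3 - <<'E'
from bench import status, eyes
import cv2
cv2.imwrite("pics/s2.png",eyes.grab_frame("side")["frame"])
o=status.get_obs();print(o["tcp_pos"],o["contact_force"],o["joints"])
E
```

```text
[ 0.48519368 -0.21682792  0.19939206] [ 1.15665511 -1.48646535 -0.24233517] [-0.0380366   0.28946823  0.41214343  1.95285414 -0.14272951  0.92898349
  1.8713752 ]
```

View pics/s2.png

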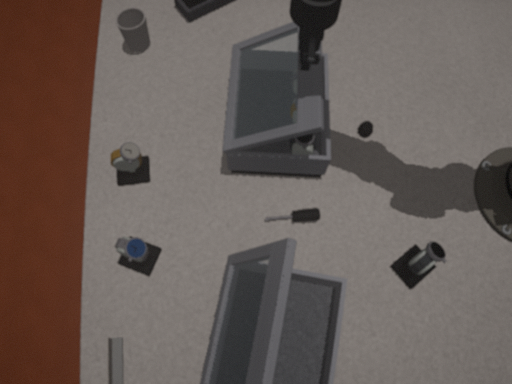

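The watch lid is about half down, with the shut fingertips on its rail (around pixel 310,65). The empty lid hasn't moved. I'll continue more slowly.

Request:
drive_tool:
  commands:
    - {"tx": -0.22,"ty": 0.03,"tz": -0.36,"rx": 0,"ry": 0,"rz": 0,"grip": 1}
    - {"tx": -0.22,"ty": 0.03,"tz": -0.36,"rx": 0,"ry": 0,"rz": 0,"grip": 1}
    - {"tx": -0.22,"ty": 0.03,"tz": -0.36,"rx": 0,"ry": 0,"rz": 0,"grip": 1}
    - {"tx": -0.12,"ty": 0.02,"tz": -0.28,"rx": 0,"ry": 0,"rz": 0,"grip": 1}
    - {"tx": -0.12,"ty": 0.02,"tz": -0.28,"rx": 0,"ry": 0,"rz": 0,"grip": 1}
    - {"tx": -0.12,"ty": 0.02,"tz": -0.28,"rx": 0,"ry": 0,"rz": 0,"grip": 1}

```text
clock: 10.88
tcp_pos: [0.4659, -0.2139, 0.162]
orientation: [-0.226, -3.133, -0.0]
contact_force: [-1.3, 0.7, 2.3]
grip_width: -0.0002
```

Request:
drive_tool:
  commands:
    - {"tx": -0.07,"ty": 0.01,"tz": -0.25,"rx": 0,"ry": 0,"rz": 0,"grip": 1}
    - {"tx": -0.07,"ty": 0.01,"tz": -0.25,"rx": 0,"ry": 0,"rz": 0,"grip": 1}
    - {"tx": -0.07,"ty": 0.01,"tz": -0.25,"rx": 0,"ry": 0,"rz": 0,"grip": 1}
    - {"tx": -0.07,"ty": 0.01,"tz": -0.25,"rx": 0,"ry": 0,"rz": 0,"grip": 1}
    - {"tx": -0.05,"ty": 0,"tz": -0.25,"rx": 0,"ry": 0,"rz": 0,"grip": 1}
    - {"tx": -0.05,"ty": 0,"tz": -0.25,"rx": 0,"ry": 0,"rz": 0,"grip": 1}

```text
clock: 11.62
tcp_pos: [0.4587, -0.213, 0.1321]
orientation: [-0.225, -3.133, -0.0]
contact_force: [-1.4, 1.9, 2.6]
grip_width: -0.0001
```

Request:
drive_tool:
  commands:
    - {"tx": -0.04,"ty": 0,"tz": -0.2,"rx": 0,"ry": 0,"rz": 0,"grip": 1}
    - {"tx": -0.04,"ty": 0,"tz": -0.2,"rx": 0,"ry": 0,"rz": 0,"grip": 1}
    - {"tx": -0.02,"ty": 0,"tz": -0.2,"rx": 0,"ry": 0,"rz": 0,"grip": 1}
    - {"tx": -0.02,"ty": 0,"tz": -0.2,"rx": 0,"ry": 0,"rz": 0,"grip": 1}
    - {"tx": 0,"ty": 0,"tz": -0.1,"rx": 0,"ry": 0,"rz": 0,"grip": 1}
    - {"tx": 0,"ty": 0,"tz": -0.1,"rx": 0,"ry": 0,"rz": 0,"grip": 1}

```text
clock: 12.38
tcp_pos: [0.4562, -0.2132, 0.1123]
orientation: [-0.226, -3.133, 0.0]
contact_force: [-1.0, -0.0, 2.1]
grip_width: 0.0003
```

Request:
drive_tool:
  commands:
    - {"tx": 0,"ty": 0,"tz": -0.1,"rx": 0,"ry": 0,"rz": 0,"grip": 1}
    - {"tx": 0,"ty": 0,"tz": -0.1,"rx": 0,"ry": 0,"rz": 0,"grip": 1}

```text
clock: 12.62
tcp_pos: [0.4563, -0.2133, 0.1096]
orientation: [-0.226, -3.133, -0.001]
contact_force: [-10.6, 5.6, 33.6]
grip_width: -0.0002
```

The force jumped to 34 N at z = 0.1096, about 2 mm from the expected 0.1075, so this looks like the hard stop. I'll back off and check.

Request:
drive_tool:
  commands:
    - {"tx": 0,"ty": 0,"tz": 0.1,"rx": 0,"ry": 0,"rz": 0,"grip": 1}
    - {"tx": 0,"ty": 0,"tz": 0.3,"rx": 0,"ry": 0,"rz": 0,"grip": 1}
    - {"tx": 0,"ty": 0,"tz": 1,"rx": 0,"ry": 0,"rz": 0,"grip": 1}
    - {"tx": 0,"ty": 0,"tz": 1,"rx": 0,"ry": 0,"rz": 0,"grip": 1}
    - {"tx": 0,"ty": 0,"tz": 1,"rx": 0,"ry": 0,"rz": 0,"grip": 1}
    - {"tx": 0,"ty": 0,"tz": 1,"rx": 0,"ry": 0,"rz": 0,"grip": 1}
    - {"tx": 0,"ty": 0,"tz": 1,"rx": 0,"ry": 0,"rz": 0,"grip": 1}
    - {"tx": 0,"ty": 0,"tz": 0,"rx": 0,"ry": 0,"rz": 0,"grip": 1}

```text
clock: 13.62
tcp_pos: [0.4574, -0.2135, 0.2178]
orientation: [0.225, 3.13, -0.001]
contact_force: [-0.4, 0.0, -0.0]
grip_width: -0.0001
```

```bash
python3 - <<'E'
from bench import status, eyes, spotter
from h import *
yaw=-.148
ex=np.array([np.cos(yaw),np.sin(yaw)]);ey=np.array([-np.sin(yaw),np.cos(yaw)])
for n in("side","top"):
    f=eyes.grab_frame(n);cv2.imwrite(f"pics/{n}3.png",f["frame"]);w=world(f).reshape(-1,3)
    w=w[np.isfinite(w[:,0])]
    x=w[:,:2]@ex;y=w[:,:2]@ey+.143;z=w[:,2]
    for a,b,m in (("front rail",.457,None),("back rail",.64,None)):
        s=(abs(x-a)<.006)&(abs(y)<.12)&(z>.05)&(z<.15);print(n,a,s.sum(),np.percentile(z[s],[5,50,95]).round(4) if s.any() else "")
    for yy in(-.12,.12):
        s=(abs(y-yy)<.008)&(x>.46)&(x<.64)&(z>.09)&(z<.15)
        if s.sum()>20: print(" side rail",yy,np.polyfit(x[s]-.65,z[s],1).round(4))
    m=spotter.masks_of(n,"empty_lid")
    for k in m[:2]:
        P=world(f)[k["mask"]];print(" empty",k["confidence"],np.nanpercentile(P,[1,50,99],axis=0).round(3).tolist())
o=status.get_obs();print(o["clock"],o["tcp_pos"],o["contact_force"])
E
```

```text
Traceback (most recent call last):
numpy._core._exceptions._UFuncNoLoopError: ufunc 'subtract' did not contain a loop with signature matching types (dtype('float64'), dtype('<U10')) -> None
```

View pics/side3.png

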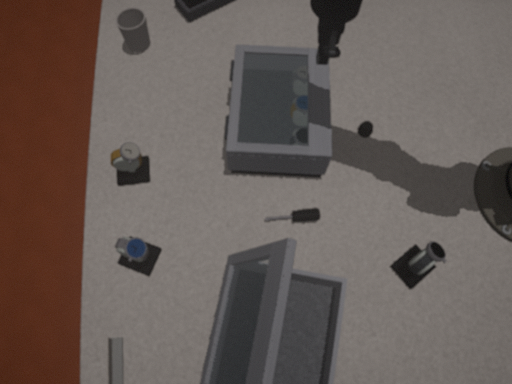

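```bash
python3 - <<'E'
from bench import status, eyes, spotter
from h import *
yaw=-.148
ex=np.array([np.cos(yaw),np.sin(yaw)]);ey=np.array([-np.sin(yaw),np.cos(yaw)])
for n in("side","top"):
    f=eyes.grab_frame(n);cv2.imwrite(f"pics/{n}4.png",f["frame"]);W=world(f);w=W.reshape(-1,3)
    w=w[np.isfinite(w[:,0])]
    x=w[:,:2]@ex;y=w[:,:2]@ey+.143;z=w[:,2]
    for a in (.462,.48,.64):
        s=(abs(x-a)<.006)&(abs(y)<.12)&(z>.05)&(z<.15);print(n,a,s.sum(),np.percentile(z[s],[5,50,95]).round(4) if s.any() else "")
    for yy in(-.12,.12):
        s=(abs(y-yy)<.008)&(x>.46)&(x<.64)&(z>.09)&(z<.15)
        if s.sum()>20: print(" side rail",yy,np.polyfit(x[s]-.65,z[s],1).round(4))
    for k in spotter.masks_of(n,"empty_lid")[:2]:
        print(" empty",k["confidence"],np.nanpercentile(W[k["mask"]],[1,50,99],axis=0).round(3).tolist())
o=status.get_obs();print(o["clock"],o["tcp_pos"],o["contact_force"])
E
```

```text
side 0.462 509 [0.1068 0.1088 0.1105]
side 0.48 567 [0.1067 0.1087 0.1106]
side 0.64 590 [0.1067 0.1087 0.1107]
 side rail -0.12 [-0.0016  0.1086]
 side rail 0.12 [-0.0189  0.1047]
 empty 0.79 [[0.562, 0.096, 0.09], [0.624, 0.202, 0.195], [0.703, 0.29, 0.264]]
top 0.462 238 [0.1061 0.1099 0.1137]
top 0.48 204 [0.107  0.1101 0.1134]
top 0.64 506 [0.1068 0.1102 0.1142]
 side rail -0.12 [0.0054 0.1108]
 side rail 0.12 [0.001  0.1102]
 empty 0.7 [[0.562, 0.098, 0.094], [0.633, 0.223, 0.193], [0.71, 0.351, 0.267]]
13.875 [ 0.45584126 -0.21290689  0.21564725] [ 0.37227815  0.73106148 -0.35397104]
```

View pics/top4.png

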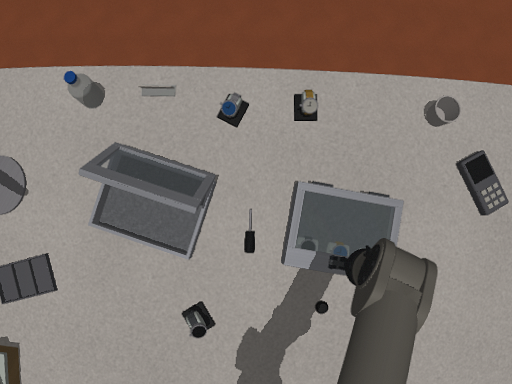

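The watch lid is level: the front and back rails agree within 0.1 to 0.3 mm in each camera, at 0.109 to 0.110 m. The empty lid still stands open at about (150,180), and the gripper is clear, 0.1 m above the lid. I'm handing in.

```bash
python3 -c "
from bench import workorder
print(workorder.hand_in())"
```

```text
the job is handed in; nothing more can be done
None
```

The watch case's lid is fully shut and the empty case's lid is still open where it started. I handed the job in at about 14 s of the 40 s allowed.

**What I did:** I carried the shut gripper over the empty case, came down behind the watch case's lid and pushed its front rail down along its arc. The last 0.3 rad went at roughly 0.25 rad/s or less, worked out from the commanded steps, which is well under the slam limit. I stopped when the lid met its hard stop, then lifted the gripper clear.

**Last checks:**
- **Watch lid:** the front and back rails are level within 0.3 mm, at 0.109 m (side camera) and 0.110 m (top camera). That is 1 to 3 mm above my estimate of 0.1075 m, about the size of the camera calibration error. One side-rail slope from the side camera (left rail) disagreed, at -0.019, with a fitted height that was also off. I took it to be stray points, because the top camera and the other rail read level.
- **Empty lid:** its measured position is within a few millimetres of the first pictures.
- **Force:** the wrist reading reached about 35 N at the hard stop, with the fingertips on the lid. It was near zero once the gripper was about 0.1 m above the lid.

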